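# Top up the twin spring magazine with filter cassettes

### The job

Top up the twin spring magazine with the two long filter cassettes, one into each shaft: push each straight down past its two sprung catches until it snaps under them, and leave it lying flat there, let go. Press gently, by feel, because the stack comes up against a solid stop just after the snap and the shafts are not set to the same height; leave the short cassette and everything else where it lies.

Things in the scene. Friction and masses are not known exactly. Their poses are not given: they have to be found in the camera images.
- cassette_a: One of two identical long filter cassettes to load: flat white plastic block 76 (x) x 34 (y) x 22 (z) mm, grey window with fine ribs on top, 40 to 85 g. Origin at the centre of its underside, x along its length, z up. It lies flat on the counter; grip it across its 34 mm width at mid-length and push it in while gripped. Either cassette may go into either shaft, either way round lengthwise.
- cassette_b: The other long filter cassette, the same in every way.
- magazine: The magazine's base, fixed to the counter: grey plate 160 (x) x 170 (y) x 10 mm. Origin at the centre of its underside, z up. Two blue upright shafts stand on it at y = +45 and -45 mm, each between two guide posts (76 mm high). Each shaft is clamped at its own height, set by hand, NOT REPORTED and fixed during the work: h = 0 to 17 mm above its lowest setting. Heights below are above the counter.
- shaft_left (a point): On the counter under the middle of the left (+y) shaft; axes as the base. Rim of the mouth at 88 mm + h, flared 4 mm per side. Inside a cassette lies flat, lengthwise along x, with 1 mm play each way in x, 2 mm in y. The long sides are open over the middle 51 mm of x, all the way down: fingers gripping a cassette go down with it and can open 15 mm per side there.
- shaft_right (a point): The same for the right (-y) shaft, which has its own h. Each shaft already holds one cassette (part of the magazine, its top 67 mm + h up); a spring pushes it up with 5.5 N + 0.12 N per mm of travel, and more if pushed fast (0.1 N per mm/s), so a cassette that is not past the catches rises again.
- catches_left (a point): Midway between the left shaft's two catches for h = 0, 68 mm up (fixed to the base); their flat retaining underside is truly h higher. A sprung steel catch at each x end juts 3.5 mm over the cassette. Its slope meets the cassette when the underside is 77 mm + h up and yields to 5 to 7 N; it snaps back once the cassette's top is below it (cassette underside at 46 mm + h).
- catches_right (a point): The same for the right shaft. Felt on the way down: about 5 N at the slopes, then 8 to 11 N until the snap. 1.5 mm after the snap the stack meets a stiff rubber stop: 12 N, then 10 N more per mm. So 14 to 18 N felt at the bottom means home: stop and let go; the cassette then rises 1 to 3 mm against the catches. Over 25 N between a cassette or the fingers and the magazine is too much.
- short_cassette: Bystander: a cassette of another size, the same look but only 56 x 34 x 22 mm; it would not be held by the catches. Leave it. Origin at the centre of its underside, x along its length.
- hammer: Bystander: claw hammer lying on the counter beyond the work; origin under it.
- hex_key: Bystander: T-handled hex key lying flat, green 107 mm cross handle 17 mm thick at its origin, 110 mm steel shank along +x.
- gasket: Bystander: flat white ring gasket, 48 mm outside, 30 mm inside, 6 mm thick; origin at the centre of its underside.
- strainer_bowl: Bystander: round steel bowl, 170 mm across, 60 mm high; origin at the centre of its underside.
- housing_cap: Bystander: blue round plastic cap, 72 mm across, 40 mm high; origin at the centre of its underside.
There are look-alikes about, which are no part of the job. What is shaped like the cassette_a but blue or green is not meant.

How it is judged:
On the way:
1. one long cassette lies flat under the catches of a shaft, let go (((z of cassette_a in the frame of shaft_left between 0.042 and 0.065 m and angle between cassette_a's own z axis and vertical below 0.1 rad and angle between the x axis of cassette_a and the x axis of shaft_left, either way round below 0.12 rad and contact force between the fingers and cassette_a below 0.1 N and x of cassette_a in the frame of shaft_left between -0.006 and 0.006 m and y of cassette_a in the frame of shaft_left between -0.006 and 0.006 m) or (z of cassette_a in the frame of shaft_right between 0.042 and 0.065 m and angle between cassette_a's own z axis and vertical below 0.1 rad and angle between the x axis of cassette_a and the x axis of shaft_right, either way round below 0.12 rad and contact force between the fingers and cassette_a below 0.1 N and x of cassette_a in the frame of shaft_right between -0.006 and 0.006 m and y of cassette_a in the frame of shaft_right between -0.006 and 0.006 m) or (z of cassette_b in the frame of shaft_left between 0.042 and 0.065 m and angle between cassette_b's own z axis and vertical below 0.1 rad and angle between the x axis of cassette_b and the x axis of shaft_left, either way round below 0.12 rad and contact force between the fingers and cassette_b below 0.1 N and x of cassette_b in the frame of shaft_left between -0.006 and 0.006 m and y of cassette_b in the frame of shaft_left between -0.006 and 0.006 m) or (z of cassette_b in the frame of shaft_right between 0.042 and 0.065 m and angle between cassette_b's own z axis and vertical below 0.1 rad and angle between the x axis of cassette_b and the x axis of shaft_right, either way round below 0.12 rad and contact force between the fingers and cassette_b below 0.1 N and x of cassette_b in the frame of shaft_right between -0.006 and 0.006 m and y of cassette_b in the frame of shaft_right between -0.006 and 0.006 m))), for 0.2 s.
At the end, for the whole second after the job is handed in: The two long cassettes are in the two shafts, one in each, lying flat (within 0.1 rad), centred within 6 mm, lengthwise in line within 0.12 rad, snapped under the catches (underside 42 to 65 mm above the counter, which is 46 mm + h when home), released and at rest (((z of cassette_a in the frame of shaft_left between 0.042 and 0.065 m and angle between each of cassette_a, cassette_b's own z axis and vertical below 0.1 rad and angle between the x axis of cassette_a and the x axis of shaft_left, either way round below 0.12 rad and contact force between the fingers and cassette_a below 0.1 N and x of cassette_a in the frame of shaft_left between -0.006 and 0.006 m and y of cassette_a in the frame of shaft_left between -0.006 and 0.006 m and z of cassette_b in the frame of shaft_right between 0.042 and 0.065 m and angle between the x axis of cassette_b and the x axis of shaft_right, either way round below 0.12 rad and contact force between the fingers and cassette_b below 0.1 N and x of cassette_b in the frame of shaft_right between -0.006 and 0.006 m and y of cassette_b in the frame of shaft_right between -0.006 and 0.006 m and linear speed of each of cassette_a, cassette_b below 0.02 m/s) or (z of cassette_a in the frame of shaft_right between 0.042 and 0.065 m and angle between each of cassette_a, cassette_b's own z axis and vertical below 0.1 rad and angle between the x axis of cassette_a and the x axis of shaft_right, either way round below 0.12 rad and contact force between the fingers and cassette_a below 0.1 N and x of cassette_a in the frame of shaft_right between -0.006 and 0.006 m and y of cassette_a in the frame of shaft_right between -0.006 and 0.006 m and z of cassette_b in the frame of shaft_left between 0.042 and 0.065 m and angle between the x axis of cassette_b and the x axis of shaft_left, either way round below 0.12 rad and contact force between the fingers and cassette_b below 0.1 N and x of cassette_b in the frame of shaft_left between -0.006 and 0.006 m and y of cassette_b in the frame of shaft_left between -0.006 and 0.006 m and linear speed of each of cassette_a, cassette_b below 0.02 m/s))); the robot touches nothing.
It fails at once if a cassette is pressed on the magazine with more than 25 N, or the fingers strike it so (contact force between any of cassette_a, cassette_b, the fingers and magazine above 25 N).
It fails at once if the short cassette is moved by more than 30 mm (distance of short_cassette from where it was at the start of the episode above 0.03 m).
It fails at once if the hammer, hex key, gasket, bowl or cap is moved by more than 30 mm (distance of any of hammer, hex_key, gasket, strainer_bowl, housing_cap from where it was at the start of the episode above 0.03 m).
It also fails if it takes over 66 s, if anything falls off the work surface, if the arm or the gripper's body presses on something with over 40 N, if the wrist force passes 120 N, or if a joint passes its speed limit or range.

### The arm

A 7-joint arm with a two-finger parallel gripper is mounted at the origin on the work surface. World frame = base frame: x ahead of the robot, y to its left, z up, the work surface at z = 0. Lengths are in m, angles in rad, forces in N, time in s.
With the tool pointing down it reaches from about 0.425 to 0.975 m from the base axis. Payload 16.7 kg.
Tool frame: the origin (TCP) lies midway between the tips of the shut fingers; the grasp point (between the pads) lies 19 mm behind it; z points along the fingers, y is the direction in which the jaws open and shut (so a half turn about z gives the same grasp; the last joint's range is limited). The gripper opens to 85 mm and grips with 20 to 120 N. Pads are 22 mm wide; open, the fingers measure 114 mm over their backs; the gripper's body (76 mm by 85 mm) begins 54 mm behind the grasp point. The pads swing forward as they close: fully open they stand 13 mm farther back than shut.
Start: joints at [1.198, 0.426, 0.074, 1.606, -0.034, 1.111, -0.067], TCP at [0.149, -0.658, 0.231] pointing down, gripper open.
Joint ranges: [-2.85, 2.85], [-0.5, 2.14], [-1.23, 1.37], [0.21, 2.46], [-1.02, 4.16], [0.16, 2.05], [-2.73, 2.73]. Speed limits (rad/s): [1.89, 1.89, 2.39, 2.39, 3.01, 3.01, 3.01].

### API

Orientations are given as a 3x3 rotation matrix whose columns are the frame's x, y, z axes.
In Python, from station import robot gives the robot as it stands. The module is installed in compiled form; this text tells all that it offers.
- The arm moves only by the shell command python3 -m jog 'ROWS'. ROWS is JSON, a list of rows, each a list of 7 numbers: the shift along the tool's x, y, z in mm, then the turn, a rotation vector about the tool's x, y, z in rad, then the finger opening in mm, from 0 to 85.4. In form: [[tx, ty, tz, rx, ry, rz, gripper], ...]. A call has 1 to 8 rows; each row is the pose to reach, as a shift and turn from the pose measured when the call began, along the tool's axes at that moment; what a row does not reach only later rows make up. A row lasts 1/10 s, in which the tool goes at most 50 mm and 8.59 degrees, less where a joint would pass 70% of its speed; a pose out of reach is approached as far as the arm can. A call with a gripper value outside its range is refused whole. The fingers move at their own pace and stop on an object; the grip force is fixed at half the most. Time passes only in rows, so rows that repeat a pose let the fingers close. It gives the time, the measured TCP pose, the force and the opening at its end, in the units of the state.
- robot.get_state(): the state, without advancing time (a new reading comes with each control period).
- robot.grab_frame(name): name is "scene" or "top" or "wrist"; returns (picture, depth): 400x640x3 uint8, blue, green, red; 400x640 float32, m along the optical axis (not along the pixel's ray), 0 where there is no reading.
- robot.camera_model(name): a dict with "vfov" (degrees; the focal length in pixels is half the picture's height over the tangent of half this angle, whatever the lens; pixels are square), "cx", "cy" (the principal point, pixels), "R" (3x3) and "t" (3): a world point X has camera coordinates R X + t; the wrist camera has in their place "mount" (4x4, takes a point from camera to tool coordinates, whose origin is the TCP and whose axes are the flange's). Camera axes: x right, y down, z forward; pixel columns grow to the right and rows downward; lengths in m; the calibration is good to about 2 mm. The wrist camera is an equidistant fisheye: a pixel r from the principal point sees the ray r / f radians off the axis. A picture is of the moment at which its call begins: read the wrist's pose just before it. camera_model takes no time and is no camera call.
- robot.close_job(): hands the job in, once; it reports no verdict.
The state is a dict: "time_s": time; "q": joint angles; "qvel": joint speeds; "tau": joint torques, N m; "ee_pos": TCP position; "eef_rot": TCP orientation; "force": force on the tool from outside, world axes, zero at the start; "ft_torque": the same for the moment, N m; "gripper_width": opening from 0.0 (shut) to 1.0 (fully open).
Only numpy, scipy, OpenCV 4.12 (cv2) and the standard library are available. Lean on these libraries where they do the work, as an engineer would, in place of code of your own. Each camera call takes 0.05 s, during which the arm holds its last target.

## Working session

There is one attempt and no reset: what is moved stays moved. The work goes in short steps, Python scripts to look and compute and a shell command to move; the robot and the scene stay as the last step left them, time stands still between calls to the robot, and variables do not carry over. Pictures are saved under pics/ and viewed, and the job is handed in when it is done.

```bash
mkdir -p pics
cat > h.py <<'E'
import numpy as np, cv2
from station import robot
def cam(n):
    m=robot.camera_model(n); f=200/np.tan(np.radians(m['vfov'])/2); return m,f
def snap(n,tag):
    im,d=robot.grab_frame(n); cv2.imwrite(f'pics/{tag}.png',im); np.save(f'pics/{tag}.npy',d); return im,d
def pt_depth(n,u,v,z):
    m,f=cam(n); R=np.array(m['R']);t=np.array(m['t'])
    return R.T@(np.array([(u-m['cx'])/f*z,(v-m['cy'])/f*z,z])-t)
def pt_plane(n,u,v,h):
    m,f=cam(n); R=np.array(m['R']);t=np.array(m['t'])
    c=-R.T@t; d=R.T@np.array([(u-m['cx'])/f,(v-m['cy'])/f,1]); return c+d*(h-c[2])/d[2]
E
python3 - <<'E'
from h import *
s=robot.get_state(); print(s)
for n in('scene','top','wrist'): snap(n,n+'0'); print(n,robot.camera_model(n))
E
```

```text
{'time_s': 0.0, 'q': array([ 1.19850397,  0.42675528,  0.07384063,  1.60662275, -0.03411742,
        1.11078959, -0.06712371]), 'qvel': array([ 1.51654069e-03,  5.32214126e-04,  9.57490766e-04, -3.02877466e-04,
       -1.31467297e-03,  3.11108406e-04, -9.84240748e-05]), 'tau': array([ 8.32519490e-04, -9.49825001e+01,  3.76211286e+00, -4.63505244e+01,
        1.95082737e-02,  1.03927986e-02, -2.31063484e-05]), 'ee_pos': array([ 0.14903439, -0.65791616,  0.2305878 ]), 'eef_rot': array([[ 9.75296242e-01,  2.20900666e-01, -3.67718092e-04],
       [ 2.20900958e-01, -9.75295427e-01,  1.26339353e-03],
       [-7.95493023e-05, -1.31341224e-03, -9.99999134e-01]]), 'force': array([-0.86729218, -0.34554003, -0.52432771]), 'ft_torque': array([-0.03380928, -0.04488126, -0.01652921]), 'gripper_width': 1.0027374444579369}
scene {'vfov': 44.95625049541481, 'cx': 315.3415093601805, 'cy': 196.3715592445842, 'R': array([[ 0.79989109,  0.600144  , -0.00119348],
       [ 0.44120273, -0.58939485, -0.67672288],
       [-0.40683461,  0.54077804, -0.73623686]]), 't': array([-0.44183006, -0.2324076 ,  1.70563759])}
top {'vfov': 49.738185931519524, 'cx': 314.2426725958538, 'cy': 201.16231167409353, 'R': array([[-0.01748224, -0.99968263,  0.01813838],
       [-0.99025463,  0.01480477, -0.13847957],
       [ 0.13816709, -0.02038254, -0.99019918]]), 't': array([-0.03548747,  0.56330039,  1.14290654])}
wrist {'vfov': 65.70646984690485, 'cx': 320.64520814821924, 'cy': 193.09901033403307, 'mount': array([[ 7.02076537e-04, -9.59816171e-01, -2.80628625e-01,
         7.15020225e-02],
       [ 9.99999701e-01,  7.65060075e-04, -1.14887442e-04,
        -9.64374864e-04],
       [ 3.24968582e-04, -2.80628461e-01,  9.59816421e-01,
        -1.43423265e-01],
       [ 0.00000000e+00,  0.00000000e+00,  0.00000000e+00,
         1.00000000e+00]])}
```

View pics/scene0.png

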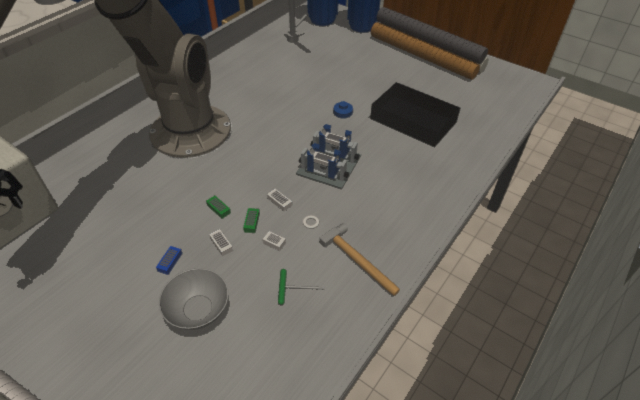

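View pics/top0.png

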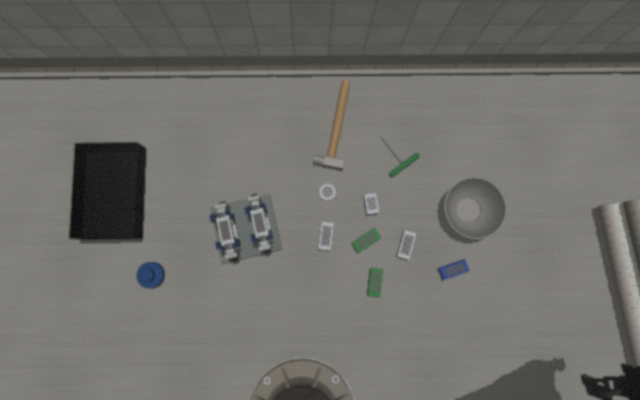

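The top view shows long white cassettes at about (327,236) and (407,245), the short one at (372,204), and the magazine at about (245,228). I'll measure these next.

Run:
```python
from h import *
im=cv2.imread('pics/top0.png'); d=np.load('pics/top0.npy')
hsv=cv2.cvtColor(im,cv2.COLOR_BGR2HSV)
m=((hsv[...,2]>165)&(hsv[...,1]<40)).astype(np.uint8)
m[:100]=0; m[:,430:]=0; m[300:]=0
m=cv2.morphologyEx(m,cv2.MORPH_CLOSE,np.ones((7,7)))
cs,_=cv2.findContours(m,cv2.RETR_EXTERNAL,cv2.CHAIN_APPROX_NONE)
for c in cs:
    if cv2.contourArea(c)<60: continue
    p=np.array([pt_plane('top',u,v,0.022)[:2] for u,v in c[:,0]])
    r=cv2.minAreaRect((p*1000).astype(np.float32))
    print(c[:,0].mean(0).round(), r, 'box',cv2.boxPoints(r).round().tolist())
    u,v=c[:,0].mean(0).astype(int); print('  z',pt_depth('top',u,v,d[v,u]).round(4))
crop=cv2.resize(im[180:280,190:440],None,fx=3.2,fy=3.2,interpolation=cv2.INTER_CUBIC); cv2.imwrite('pics/c0.png',crop)
im=cv2.imread('pics/scene0.png')
cv2.imwrite('pics/c1.png',cv2.resize(im[110:200,280:380],None,fx=6,fy=6,interpolation=cv2.INTER_CUBIC))
```

```text
(no output)
```

View pics/c0.png

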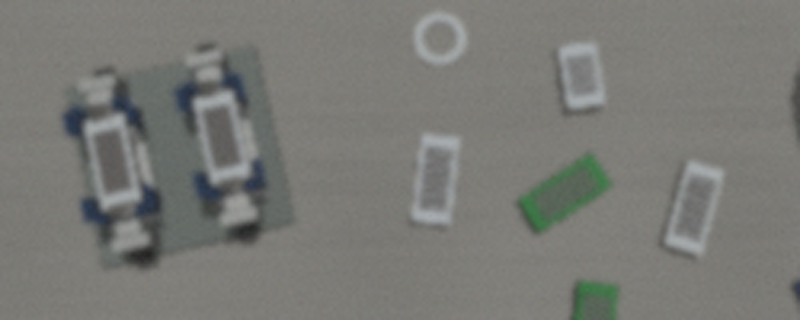

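View pics/c1.png

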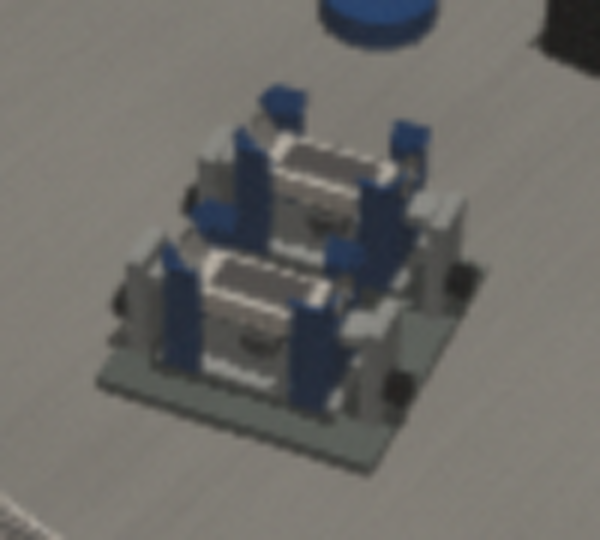

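Run:
```python
from h import *
im=cv2.imread('pics/top0.png'); d=np.load('pics/top0.npy')
for u,v in[(327,236),(407,245),(372,204),(340,260)]: print(im[v,u],im[v-13,u],pt_depth('top',u,v,d[v,u]).round(4))
hsv=cv2.cvtColor(im,cv2.COLOR_BGR2HSV).astype(int)
m=((hsv[...,2]>138)&(hsv[...,1]<40)).astype(np.uint8)
m[:100]=0; m[:,430:]=0; m[300:]=0;m[:,:200]=0
m=cv2.morphologyEx(m,cv2.MORPH_CLOSE,np.ones((5,5)))
cs,_=cv2.findContours(m,cv2.RETR_EXTERNAL,cv2.CHAIN_APPROX_NONE)
for c in cs:
    if cv2.contourArea(c)<60: continue
    p=np.array([pt_plane('top',u,v,0.022)[:2] for u,v in c[:,0]])
    r=cv2.minAreaRect((p*1000).astype(np.float32))
    print(c[:,0].mean(0).round(), np.round(r[0],1),np.round(r[1],1),r[2])
# base plate corners from crop
for x,y in [(62,88),(252,45),(295,222),(105,268)]:
    print(pt_plane('top',190+x/3.2,180+y/3.2,0.010).round(4))
for x,y in [(113,165),(222,138)]:
    u,v=190+x/3.2,180+y/3.2; print('shaft cas',pt_depth('top',u,v,d[int(v),int(u)]).round(4),pt_plane('top',u,v,.075).round(4))
```

```text
[114 114 114] [166 163 159] [ 0.4678 -0.0784  0.0211]
[112 112 114] [168 167 163] [ 0.4394 -0.298   0.0231]
[121 122 119] [122 126 128] [ 0.5546 -0.2056  0.0228]
[124 128 129] [116 119 123] [ 4.018e-01 -1.143e-01 -3.000e-04]
[407. 244.] [ 441.5 -298.6] [33.8 76.3] 71.89002227783203
[228. 235.] [478.8 193.8] [50.2 44.8] 11.940481185913086
[326. 235.] [470.1 -74.4] [35.6 76.8] 81.95176696777344
[259. 222.] [509.7 104.6] [72.7 41.9] 13.76928997039795
[372. 203.] [ 558.5 -205.5] [56.8 34.6] 7.4759840965271
[327. 191.] [593.3 -81.1] [44.7 45.3] 88.91059875488281
[333. 162.] [677.4 -99. ] [55.3 17.6] 77.66382598876953
[0.5533 0.2478 0.01  ]
[0.5888 0.0823 0.01  ]
[0.4336 0.0457 0.01  ]
[0.3972 0.2086 0.01  ]
shaft cas [0.4802 0.1893 0.0823] [0.4807 0.1907 0.075 ]
shaft cas [0.5016 0.1017 0.0736] [0.5015 0.1016 0.075 ]
```

```bash
cat >> h.py <<'E'
from scipy.spatial.transform import Rotation as Ro
def target(x,y,z,yaw):
    s=robot.get_state(); R=s['eef_rot']; c,n=np.cos(yaw),np.sin(yaw)
    Rt=np.array([[c,n,0],[n,-c,0],[0,0,-1.]])
    t=R.T@(np.array([x,y,z])-s['ee_pos'])*1000; r=Ro.from_matrix(R.T@Rt).as_rotvec()
    print('row',t.round(1),r.round(4))
def st():
    s=robot.get_state(); R=s['eef_rot']
    print(round(s['time_s'],2),'p',s['ee_pos'].round(4),'yaw',round(np.degrees(np.arctan2(R[1,0],R[0,0])),2),'tilt',R[:2,2].round(4),'F',s['force'].round(2),'w',round(s['gripper_width'],3),'q',s['q'].round(2))
E
python3 -c "
from h import *
target(0.4415,-0.2986,0.2,np.radians(-18))"
```

```text
row [ 364.6 -285.9   31. ] [-9.000e-04  3.000e-04  5.369e-01]
```

```bash
python3 -m jog '[[365,-286,31,-0.001,0,0.537,85],[365,-286,31,-0.001,0,0.537,85],[365,-286,31,-0.001,0,0.537,85],[365,-286,31,-0.001,0,0.537,85],[365,-286,31,-0.001,0,0.537,85],[365,-286,31,-0.001,0,0.537,85],[365,-286,31,-0.001,0,0.537,85],[365,-286,31,-0.001,0,0.537,85]]'; python3 -c "
from h import *
st();target(0.4415,-0.2986,0.2,np.radians(-18))"
```

```text
time_s: 0.95
ee_pos: [0.3987, -0.3508, 0.2047]
eef_rot: [[0.951, -0.309, -0.0], [-0.309, -0.951, -0.0], [-0.0, 0.0, -1.0]]
force: [0.9, -0.5, -0.4]
gripper_width: 0.994
0.95 p [ 0.3987 -0.3508  0.2047] yaw -18.01 tilt [-0.0002 -0.0002] F [ 0.86 -0.49 -0.36] w 0.994 q [ 0.61  0.22 -0.01  1.95  0.    0.97 -1.29]
row [ 24.5 -62.9   4.7] [ 0.0003  0.0001 -0.0001]
```

```bash
python3 -m jog '[[24.5,-63,5,0,0,0,85],[24.5,-63,5,0,0,0,85],[24.5,-63,5,0,0,0,85],[24.5,-63,5,0,0,0,85]]'
cat >> h.py <<'E'
def wray(u,v,s):
    m=robot.camera_model('wrist'); f=200/np.tan(np.radians(m['vfov'])/2)
    dx,dy=u-m['cx'],v-m['cy']; r=np.hypot(dx,dy)+1e-9; th=r/f
    d=np.array([np.sin(th)*dx/r,np.sin(th)*dy/r,np.cos(th)]); M=np.array(m['mount'])
    return s['ee_pos']+s['eef_rot']@M[:3,3], s['eef_rot']@M[:3,:3]@d, th
def wpt(u,v,h,s):
    c,d,_=wray(u,v,s); return c+d*(h-c[2])/d[2]
def wdep(u,v,z,s):
    c,d,th=wray(u,v,s); return c+d*z/np.cos(th)
E
python3 - <<'E'
from h import *
import pickle
s=robot.get_state(); st(); im,d=snap('wrist','w1'); pickle.dump(s,open('pics/w1.pkl','wb'))
E
```

```text
time_s: 1.35
ee_pos: [0.4412, -0.2986, 0.1996]
eef_rot: [[0.951, -0.309, -0.001], [-0.309, -0.951, -0.0], [-0.001, 0.0, -1.0]]
force: [-0.3, -0.9, -0.6]
gripper_width: 0.996
1.35 p [ 0.4412 -0.2986  0.1996] yaw -17.97 tilt [-0.0007 -0.0002] F [-0.29 -0.86 -0.59] w 0.996 q [ 0.52  0.23 -0.05  1.95  0.01  0.96 -1.42]
```

View pics/w1.png

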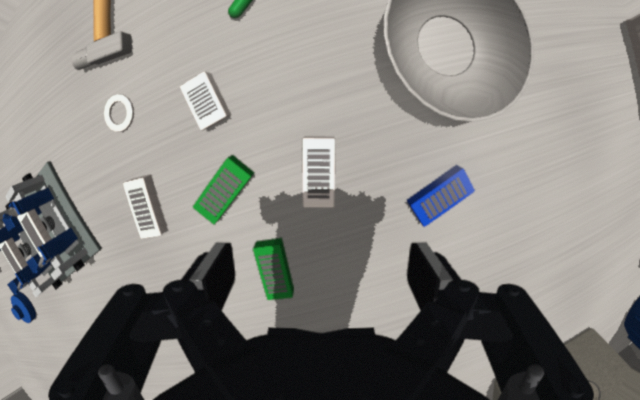

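The wrist view shows cassette B at (319,172), almost aligned. The rest of the objects are clear of the fingers. I'll refine its pose.

Run:
```python
from h import *
import pickle
s=pickle.load(open('pics/w1.pkl','rb')); im=cv2.imread('pics/w1.png')
cv2.imwrite('pics/w1c.png',cv2.resize(im[125:220,280:360],None,fx=6,fy=6,interpolation=cv2.INTER_CUBIC))
for c in [(303,137),(335,137),(334,206),(303,206)]: print(wpt(*c,0.022,s).round(4))
d=np.load('pics/w1.npy'); print(wdep(319,172,d[172,319],s), wdep(146,220,d[220,146],s))
```

```text
[ 0.4829 -0.2919  0.022 ]
[ 0.4727 -0.3235  0.022 ]
[ 0.4011 -0.3     0.022 ]
[ 0.4115 -0.2677  0.022 ]
[ 0.4422525  -0.29612618  0.02175877] [ 0.45384641 -0.07370298  0.02413169]
```

View pics/w1c.png

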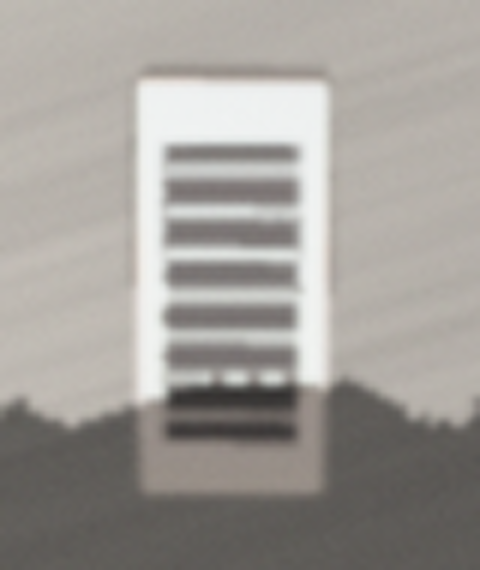

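```bash
python3 -c "
from h import *
target(0.4413,-0.2960,0.004,np.radians(-18.4))"
```

```text
row [ -0.5  -3.4 195.6] [0.0006 0.0004 0.006 ]
```

```bash
python3 -m jog '[[-0.5,-3.4,45,0.0006,0,0.006,85],[-0.5,-3.4,90,0.0006,0,0.006,85],[-0.5,-3.4,135,0.0006,0,0.006,85],[-0.5,-3.4,165,0.0006,0,0.006,80],[-0.5,-3.4,185,0.0006,0,0.006,70],[-0.5,-3.4,194,0.0006,0,0.006,60],[-0.5,-3.4,195.5,0.0006,0,0.006,50],[-0.5,-3.4,195.5,0.0006,0,0.006,50]]'; python3 -c "
from h import *
st();target(0.4413,-0.2960,0.004,np.radians(-18.4))"
```

```text
time_s: 2.2
ee_pos: [0.4413, -0.2967, 0.0048]
eef_rot: [[0.949, -0.316, 0.0], [-0.316, -0.949, -0.0], [0.0, 0.0, -1.0]]
force: [0.6, -0.8, -0.4]
gripper_width: 0.588
2.2 p [ 0.4413 -0.2967  0.0048] yaw -18.45 tilt [ 0.0001 -0.0003] F [ 0.58 -0.82 -0.35] w 0.588 q [ 0.51  0.51 -0.04  2.08  0.04  0.55 -1.46]
row [-0.2 -0.6  0.8] [ 0.0003 -0.0002 -0.0009]
```

```bash
python3 -m jog '[[0,0,0.5,0,0,0,45],[0,0,0.5,0,0,0,38],[0,0,0.5,0,0,0,25],[0,0,0.5,0,0,0,20],[0,0,0.5,0,0,0,20],[0,0,0.5,0,0,0,20]]'; python3 -c "
from h import *
st()"; python3 -m jog '[[0,0,-20,0,0,0,20],[0,0,-60,0,0,0,20],[0,0,-110,0,0,0,20],[0,0,-160,0,0,0,20],[0,0,-180,0,0,0,20],[0,0,-190,0,0,0,20],[0,0,-190,0,0,0,20]]'
python3 - <<'E'
from h import *
import pickle
s=robot.get_state(); st(); im,d=snap('wrist','w2'); pickle.dump(s,open('pics/w2.pkl','wb'))
target(0.470,-0.0744,0.25,np.radians(13))
E
```

```text
time_s: 2.8
ee_pos: [0.4418, -0.2972, 0.0054]
eef_rot: [[0.949, -0.317, 0.001], [-0.317, -0.949, -0.001], [0.002, 0.001, -1.0]]
force: [-1.6, 0.7, 11.6]
gripper_width: 0.384
2.8 p [ 0.4418 -0.2972  0.0054] yaw -18.46 tilt [ 0.0014 -0.0013] F [-1.59  0.65 11.65] w 0.384 q [ 0.51  0.51 -0.04  2.08  0.04  0.55 -1.46]
time_s: 3.5
ee_pos: [0.4419, -0.2971, 0.1963]
eef_rot: [[0.949, -0.317, 0.003], [-0.317, -0.949, -0.002], [0.004, 0.001, -1.0]]
force: [0.3, 0.5, -1.1]
gripper_width: 0.38
3.5 p [ 0.4419 -0.2971  0.1963] yaw -18.46 tilt [ 0.0031 -0.0023] F [ 0.25  0.46 -1.1 ] w 0.38 q [ 0.51  0.23 -0.05  1.96  0.01  0.95 -1.44]
row [ -43.1 -220.   -55.3] [ 0.0012 -0.0013 -0.549 ]
```

View pics/w2.png

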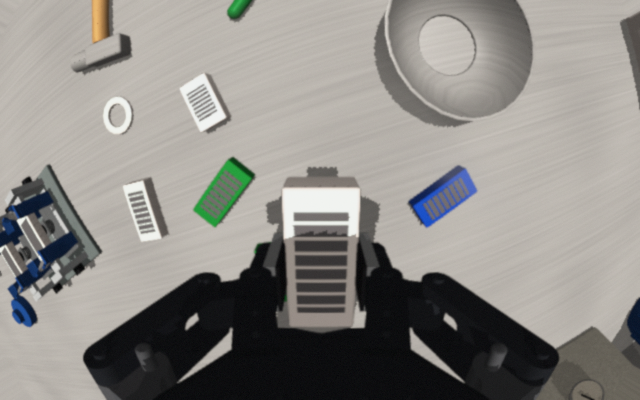

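The cassette is gripped and lifted. I'll measure where it sits in the tool frame using its front edge (row ~188) and back edge (row ~328).

Run:
```python
from h import *
import pickle
s=pickle.load(open('pics/w2.pkl','rb')); im=cv2.imread('pics/w2.png');d=np.load('pics/w2.npy')
cv2.imwrite('pics/w2c.png',cv2.resize(im[165:340,265:375],None,fx=3.4,fy=3.4,interpolation=cv2.INTER_CUBIC))
R=s['eef_rot']
for c in [(284,187),(359,187),(285,328),(355,328),(320,195),(320,260),(320,320)]:
    print(c,((wpt(*c,0.2129,s)-s['ee_pos'])@R*1000).round(1),((wdep(*c,d[c[1],c[0]],s)-s['ee_pos'])@R*1000).round(1))
```

```text
(284, 187) [ 36.5 -16.6 -16.5] [ 35.9 -16.8 -14.2]
(359, 187) [ 36.6  15.5 -16.4] [-20.7  42.7 194.9]
(285, 328) [-40.6 -19.8 -16.7] [  9.2 -11.3 -73.3]
(355, 328) [-40.6  17.3 -16.7] [  9.8   9.1 -73.9]
(320, 195) [ 33.   -1.2 -16.5] [ 33.1  -1.2 -16.7]
(320, 260) [  1.6  -1.2 -16.6] [  2.8  -1.2 -18.8]
(320, 320) [-34.5  -1.2 -16.7] [-33.8  -1.2 -17.6]
```

View pics/w2c.png

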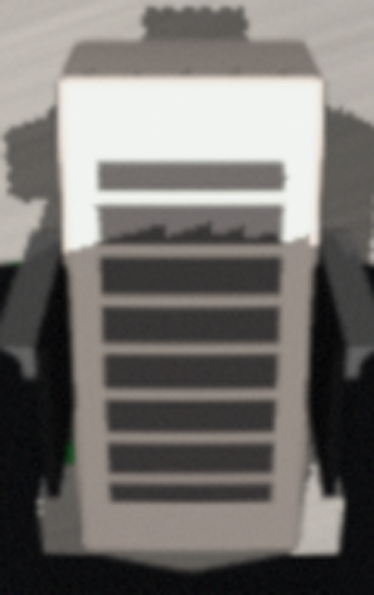

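```bash
python3 -c "
from h import *
target(0.470,-0.0744,0.28,np.radians(13.5))"
```

```text
row [ -43.1 -219.9  -85.3] [ 0.0012 -0.0013 -0.5577]
```

```bash
python3 -m jog '[[-6,-30,-30,0,0,-0.08,20],[-14,-70,-60,0,0,-0.2,20],[-23,-115,-85,0,0,-0.3,20],[-32,-160,-85,0,0,-0.42,20],[-40,-205,-85,0,0,-0.53,20],[-43,-220,-85,0.001,-0.001,-0.557,20],[-43,-220,-85,0.001,-0.001,-0.557,20]]'
python3 -c "
from h import *
st(); target(0.430,0.130,0.28,np.radians(13.5))"
```

```text
time_s: 4.25
ee_pos: [0.4698, -0.0721, 0.2781]
eef_rot: [[0.972, 0.237, -0.002], [0.237, -0.972, 0.001], [-0.002, -0.001, -1.0]]
force: [-0.1, -0.8, -1.1]
gripper_width: 0.379
4.25 p [ 0.4698 -0.0721  0.2781] yaw 13.7 tilt [-0.0021  0.0007] F [-0.09 -0.79 -1.08] w 0.379 q [ 0.29  0.07 -0.28  1.96  0.02  1.11 -1.33]
row [   9.2 -205.7   -1.7] [-0.0011  0.0019  0.0036]
```

```bash
python3 -m jog '[[2,-40,0,0,0,0,20],[4,-85,0,0,0,0,20],[6,-130,0,0,0,0,20],[8,-175,-2,0,0,0,20],[9,-205,-2,-0.001,0.002,0.003,20],[9,-205.5,-2,-0.001,0.002,0.003,20],[9,-205.5,-2,-0.001,0.002,0.003,20],[9,-205.5,-2,-0.001,0.002,0.003,20]]'
python3 - <<'E'
from h import *
import pickle
s=robot.get_state(); st(); im,d=snap('wrist','w3'); pickle.dump(s,open('pics/w3.pkl','wb'))
E
```

```text
time_s: 5.05
ee_pos: [0.4302, 0.128, 0.2795]
eef_rot: [[0.973, 0.231, -0.001], [0.231, -0.973, -0.0], [-0.001, -0.0, -1.0]]
force: [-0.6, 0.7, -0.8]
gripper_width: 0.382
5.05 p [0.4302 0.128  0.2795] yaw 13.38 tilt [-0.0014 -0.0002] F [-0.57  0.75 -0.77] w 0.382 q [ 0.05  0.03 -0.49  2.    0.02  1.11 -1.78]
```

View pics/w3.png

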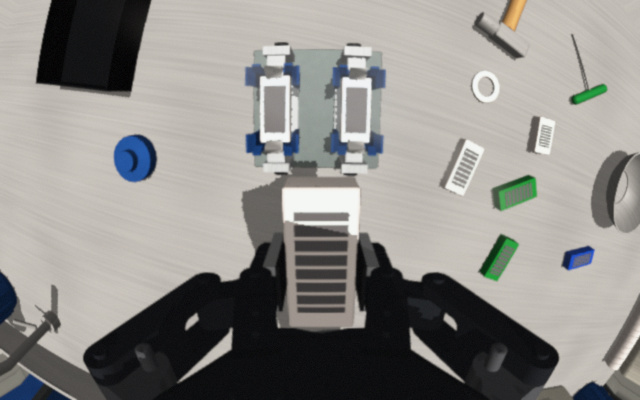

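Both shafts are visible, the left at (275,108) and the right at (355,108). I'll zoom in to measure them.

Run:
```python
from h import *
import pickle
im=cv2.imread('pics/w3.png')
cv2.imwrite('pics/w3c.png',cv2.resize(im[35:180,235:395],None,fx=4.1,fy=4.1,interpolation=cv2.INTER_CUBIC))
s=pickle.load(open('pics/w3.pkl','rb'));d=np.load('pics/w3.npy')
for c in [(275,107),(355,107),(254,145),(292,145),(335,145),(374,145),(255,75),(335,75),(375,75),(315,107)]:
    print(c,((wdep(*c,d[c[1],c[0]],s))*1000).round(1))
```

```text
(275, 107) [486.2 193.6  83.4]
(355, 107) [506.3 107.9  74.3]
(254, 145) [442.  205.7  95.6]
(292, 145) [451.4 165.2  98.6]
(335, 145) [461.1 120.7  92.9]
(374, 145) [470.9  78.5  87.1]
(255, 75) [516.1 221.2  92.6]
(335, 75) [533.6 138.5  96.2]
(375, 75) [546.5  95.8  81.3]
(315, 107) [494.8 152.2  11.5]
```

View pics/w3c.png

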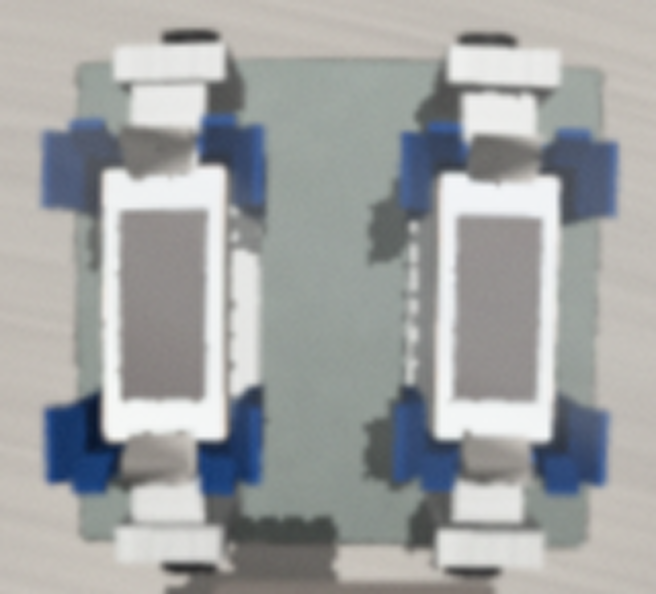

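Run:
```python
from h import *
import pickle
s=pickle.load(open('pics/w3.pkl','rb'));d=np.load('pics/w3.npy')
px=lambda x,y:(235+(x+.5)/4.1-.5,35+(y+.5)/4.1-.5)
W=lambda x,y,h: wpt(*px(x,y),h,s)*1000
for n,(u0,u1) in {'L':(266,285),'R':(347,365)}.items():
    zs=[wdep(u,v,d[v,u],s)[2]*1000 for u in range(u0,u1) for v in range(90,130)]
    print(n,np.median(zs),np.std(zs)); 
P=[W(*c,.010) for c in [(76,60),(603,68),(588,543),(80,543)]]
P=np.array(P); print(P.round(1),P.mean(0)); 
for a,b in((3,0),(2,1)):
    e=P[b]-P[a]; print('yaw',np.degrees(np.arctan2(e[1],e[0])),np.linalg.norm(e))
for a,b in((1,0),(2,3)):
    e=P[b]-P[a]; print('yaw',np.degrees(np.arctan2(-e[0],e[1])),np.linalg.norm(e))
def sh(name,pts,h):
    Q=np.array([W(*c,h) for c in pts]); print(name,Q.round(1).tolist(),Q.mean(0).round(1), [np.linalg.norm(Q[i]-Q[i-1]).round(1) for i in range(len(Q))])
    e=Q[0]-Q[3]; print('  yaw',np.degrees(np.arctan2(e[1],e[0])))
sh('Lcas',[(102,168),(226,168),(226,440),(104,440)],.083)
sh('Rcas',[(436,175),(560,175),(556,440),(434,440)],.074)
# blue outer bounding: left x 42..265 ,y 117..492
sh('Lrim',[(42,120),(265,120),(263,492),(44,492)],.104)
sh('Rrim',[(402,124),(619,133),(608,492),(394,492)],.095)
sh('Lpost',[(113,45),(225,45),(220,566),(114,566)],.076)
sh('Rpost',[(447,47),(560,47),(546,568),(437,568)],.076)
```

```text
L 84.24156987575205 21.245598831329502
R 74.36066977324576 18.358788974339344
[[554.4 250.8  10. ]
 [590.7  84.4  10. ]
 [436.2  49.5  10. ]
 [396.8 215.5  10. ]] [494.50990493 150.05114631  10.        ]
yaw 12.624479808396318 161.49280547144605
yaw 12.738518850759682 158.3227568719387
yaw 12.308405847363913 170.32172354922616
yaw 13.3734918227299 170.64883189992204
Lcas [[516.9, 218.3, 83.0], [523.4, 185.6, 83.0], [451.9, 169.3, 83.0], [444.6, 202.0, 83.0]] [484.2 193.8  83. ] [np.float64(74.0), np.float64(33.3), np.float64(73.3), np.float64(33.5)]
  yaw 12.672737405293269
Rcas [[535.0, 131.0, 74.0], [543.8, 98.3, 74.0], [472.1, 81.1, 74.0], [463.8, 114.1, 74.0]] [503.7 106.1  74. ] [np.float64(73.2), np.float64(33.9), np.float64(73.7), np.float64(34.0)]
  yaw 13.380895698056605
Lrim [[525.2, 231.9, 104.0], [535.8, 176.5, 104.0], [443.9, 155.8, 104.0], [431.4, 211.5, 104.0]] [484.1 193.9 104. ] [np.float64(96.0), np.float64(56.4), np.float64(94.2), np.float64(57.1)]
  yaw 12.261354842585837
Rrim [[543.7, 143.4, 95.0], [556.2, 88.9, 95.0], [463.9, 67.8, 95.0], [450.2, 122.8, 95.0]] [503.5 105.7  95. ] [np.float64(95.8), np.float64(55.8), np.float64(94.7), np.float64(56.7)]
  yaw 12.402607833654754
Lpost [[551.6, 224.8, 76.0], [557.3, 194.7, 76.0], [415.7, 163.9, 76.0], [408.9, 193.5, 76.0]] [483.4 194.2  76. ] [np.float64(146.1), np.float64(30.7), np.float64(144.9), np.float64(30.3)]
  yaw 12.394519929622692
Rpost [[570.3, 136.5, 76.0], [578.6, 106.9, 76.0], [436.5, 74.6, 76.0], [429.2, 104.6, 76.0]] [503.7 105.7  76. ] [np.float64(144.6), np.float64(30.7), np.float64(145.6), np.float64(30.9)]
  yaw 12.754238924948922
```

```bash
python3 -c "
from h import *
target(0.4857,0.1936,0.150,np.radians(12.6))"
```

```text
row [ 69.3 -50.9 129.6] [-0.0001  0.0011  0.0135]
```

```bash
python3 -m jog '[[25,-20,0,0,0,0.005,20],[55,-40,10,0,0,0.01,20],[69,-51,40,0,0.001,0.0135,20],[69.3,-50.9,80,0,0.001,0.0135,20],[69.3,-50.9,110,0,0.001,0.0135,20],[69.3,-50.9,129,0,0.001,0.0135,20],[69.3,-50.9,129.5,0,0.001,0.0135,20]]'
python3 - <<'E'
from h import *
import pickle
s=robot.get_state(); st(); im,d=snap('wrist','w4'); pickle.dump(s,open('pics/w4.pkl','wb'))
cv2.imwrite('pics/w4c.png',cv2.resize(im[90:340,200:440],None,fx=2.4,fy=2.4,interpolation=cv2.INTER_CUBIC))
target(0.4857,0.1936,0.125,np.radians(12.6))
E
```

```text
time_s: 5.8
ee_pos: [0.4847, 0.1918, 0.1474]
eef_rot: [[0.976, 0.216, -0.005], [0.216, -0.976, -0.002], [-0.005, 0.001, -1.0]]
force: [0.3, -0.2, -0.1]
gripper_width: 0.382
5.8 p [0.4847 0.1918 0.1474] yaw 12.5 tilt [-0.0045 -0.0017] F [ 0.31 -0.18 -0.14] w 0.382 q [-0.07  0.32 -0.51  2.    0.2   0.87 -2.04]
row [ 0.5 -1.1 24.1] [ 0.0002  0.0026 -0.0015]
```

View pics/w4c.png

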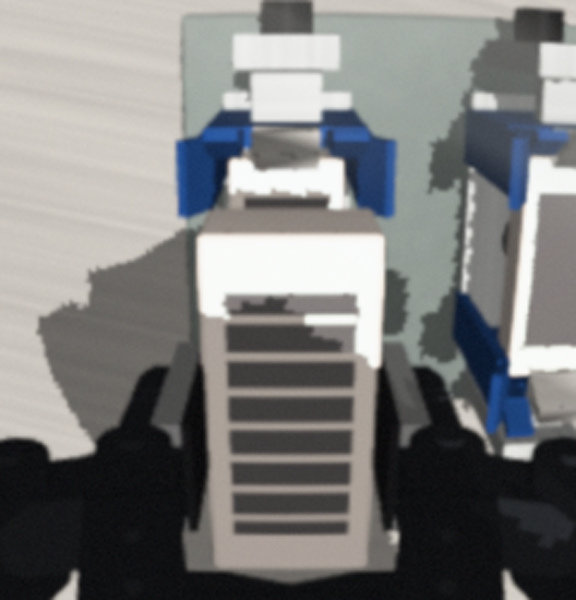

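Run:
```python
from h import *
import pickle
s=pickle.load(open('pics/w4.pkl','rb'));R=s['eef_rot']
T=lambda x,y,h: ((wpt(200+(x+.5)/2.4-.5,90+(y+.5)/2.4-.5,h,s)-s['ee_pos'])@R*1000).round(1)
print('post far',T(233,35,.076),T(340,35,.076))
print('rim',T(178,140,.104),T(395,140,.104),T(180,215,.104),T(392,215,.104))
print('rim back',T(225,113,.104),T(355,113,.104))
print('plate corner',T(183,15,.01))
print('cas',T(197,235,.1640),T(384,235,.1640),T(215,566,.164),T(370,566,.164))
```

```text
post far [ 72.1 -17.4  71.1] [72.1 13.2 71.1]
rim [ 45.6 -29.6  43.2] [45.6 25.6 43.2] [ 25.9 -29.7  43.3] [25.9 25.5 43.3]
rim back [ 52.3 -17.4  43.2] [52.4 15.3 43.2]
plate corner [ 80.3 -41.2 137. ]
cas [ 36.9 -17.5 -16.7] [ 36.9  15.7 -16.7] [-38.5 -17.5 -16.4] [-38.5  16.6 -16.4]
```

```bash
python3 -m jog '[[0.4,-1.2,8,0,0.0026,-0.0015,20],[0.4,-1.2,18,0,0.0026,-0.0015,20],[0.4,-1.2,24,0,0.0026,-0.0015,20],[0.4,-1.2,24,0,0.0026,-0.0015,20]]'
python3 - <<'E'
from h import *
st(); target(0.4853,0.1932,0.1,np.radians(12.6))
E
```

```text
time_s: 6.25
ee_pos: [0.4852, 0.1934, 0.1245]
eef_rot: [[0.976, 0.218, -0.001], [0.218, -0.976, -0.001], [-0.001, 0.0, -1.0]]
force: [-0.2, -0.2, -1.1]
gripper_width: 0.384
6.25 p [0.4852 0.1934 0.1245] yaw 12.6 tilt [-0.0008 -0.0006] F [-0.19 -0.22 -1.12] w 0.384 q [-0.08  0.35 -0.5   2.02  0.22  0.83 -2.06]
row [ 0.1  0.2 24.5] [ 0.0004  0.0009 -0.    ]
```

```bash
python3 -m jog '[[0.1,0.2,3,0,0.001,0,20],[0.1,0.2,6,0,0.001,0,20],[0.1,0.2,9,0,0.001,0,20],[0.1,0.2,12,0,0.001,0,20],[0.1,0.2,14,0,0.001,0,20],[0.1,0.2,16,0,0.001,0,20],[0.1,0.2,18,0,0.001,0,20],[0.1,0.2,20,0,0.001,0,20]]'
python3 - <<'E'
from h import *
st()
im,d=snap('wrist','w5')
cv2.imwrite('pics/w5c.png',cv2.resize(im[90:340,200:440],None,fx=2.4,fy=2.4,interpolation=cv2.INTER_CUBIC))
E
```

```text
time_s: 7.05
ee_pos: [0.4853, 0.1932, 0.1043]
eef_rot: [[0.976, 0.218, 0.0], [0.218, -0.976, -0.0], [0.0, 0.0, -1.0]]
force: [0.4, 0.5, -1.3]
gripper_width: 0.38
7.05 p [0.4853 0.1932 0.1043] yaw 12.6 tilt [ 0.0002 -0.0004] F [ 0.36  0.51 -1.29] w 0.38 q [-0.1   0.38 -0.49  2.03  0.25  0.78 -2.08]
```

View pics/w5c.png

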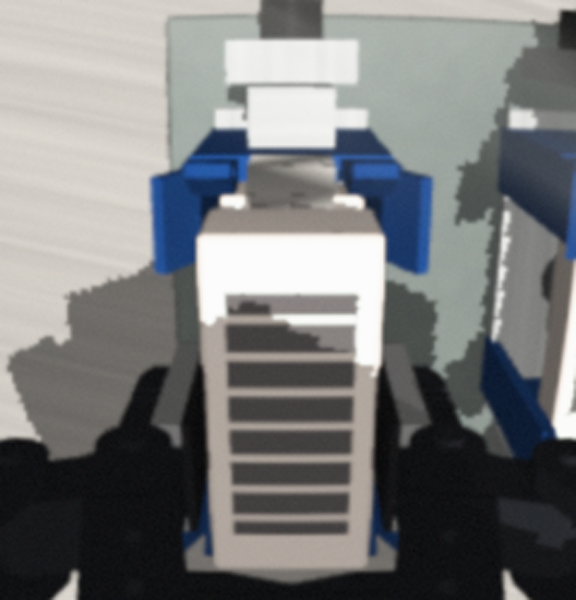

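The cassette is centred between the blue walls (151 and 431, cassette centre at 291). I'll go on by feel.

```bash
python3 -m jog '[[0,0,1.5,0,0,0,20],[0,0,3,0,0,0,20],[0,0,4.5,0,0,0,20],[0,0,6,0,0,0,20],[0,0,7,0,0,0,20],[0,0,8,0,0,0,20]]'
python3 -m jog '[[0,0,1,0,0,0,20],[0,0,2,0,0,0,20],[0,0,3,0,0,0,20],[0,0,4,0,0,0,20]]'
python3 -c "
from h import *
st()"
```

```text
time_s: 7.7
ee_pos: [0.4854, 0.1933, 0.0962]
eef_rot: [[0.976, 0.218, 0.0], [0.218, -0.976, -0.0], [0.0, 0.0, -1.0]]
force: [0.2, -0.9, 4.1]
gripper_width: 0.384
time_s: 8.1
ee_pos: [0.4856, 0.1934, 0.0923]
eef_rot: [[0.976, 0.218, 0.001], [0.218, -0.976, -0.0], [0.001, 0.0, -1.0]]
force: [-1.8, -0.0, 6.0]
gripper_width: 0.379
8.1 p [0.4856 0.1934 0.0923] yaw 12.6 tilt [ 0.0007 -0.0002] F [-1.79 -0.05  6.03] w 0.379 q [-0.1   0.4  -0.48  2.04  0.26  0.76 -2.09]
```

```bash
python3 -m jog '[[0,0,1,0,0,0,20],[0,0,2,0,0,0,20],[0,0,3,0,0,0,20],[0,0,4,0,0,0,20],[0,0,5,0,0,0,20],[0,0,6,0,0,0,20]]'
python3 -m jog '[[0,0,1,0,0,0,20],[0,0,2,0,0,0,20],[0,0,3,0,0,0,20],[0,0,4,0,0,0,20]]'
python3 -c "
from h import *
st()"
```

```text
time_s: 8.7
ee_pos: [0.4856, 0.1934, 0.0864]
eef_rot: [[0.976, 0.218, 0.001], [0.218, -0.976, -0.0], [0.001, 0.0, -1.0]]
force: [-1.8, -1.0, 8.0]
gripper_width: 0.38
time_s: 9.1
ee_pos: [0.4856, 0.1934, 0.0826]
eef_rot: [[0.976, 0.218, 0.001], [0.218, -0.976, -0.0], [0.001, 0.001, -1.0]]
force: [-2.4, -1.4, 8.2]
gripper_width: 0.381
9.1 p [0.4856 0.1934 0.0826] yaw 12.6 tilt [ 0.0009 -0.0005] F [-2.41 -1.36  8.23] w 0.381 q [-0.11  0.41 -0.47  2.05  0.27  0.74 -2.1 ]
```

```bash
python3 -m jog '[[0,0,1,0,0,0,20],[0,0,2,0,0,0,20],[0,0,3,0,0,0,20],[0,0,4,0,0,0,20],[0,0,5,0,0,0,20],[0,0,6,0,0,0,20]]'
python3 -m jog '[[0,0,1,0,0,0,20],[0,0,2,0,0,0,20],[0,0,3,0,0,0,20],[0,0,4,0,0,0,20]]'
python3 -m jog '[[0,0,1,0,0,0,20],[0,0,2,0,0,0,20]]'
python3 -m jog '[[0,0,0.7,0,0,0,20],[0,0,1.4,0,0,0,20]]'
python3 -c "
from h import *
st()"
```

```text
time_s: 9.7
ee_pos: [0.4856, 0.1934, 0.0768]
eef_rot: [[0.976, 0.218, 0.001], [0.218, -0.976, -0.001], [0.001, 0.001, -1.0]]
force: [-2.1, -1.1, 9.7]
gripper_width: 0.383
time_s: 10.1
ee_pos: [0.4856, 0.1934, 0.073]
eef_rot: [[0.976, 0.218, 0.001], [0.218, -0.976, -0.001], [0.001, 0.001, -1.0]]
force: [-2.5, -1.7, 8.6]
gripper_width: 0.377
time_s: 10.3
ee_pos: [0.4856, 0.1934, 0.0712]
eef_rot: [[0.976, 0.218, 0.001], [0.218, -0.976, -0.001], [0.001, 0.001, -1.0]]
force: [-3.0, -1.6, 8.4]
gripper_width: 0.382
time_s: 10.5
ee_pos: [0.4857, 0.1934, 0.07]
eef_rot: [[0.976, 0.218, 0.001], [0.218, -0.976, -0.001], [0.001, 0.001, -1.0]]
force: [-2.7, -1.4, 9.6]
gripper_width: 0.38
10.5 p [0.4857 0.1934 0.07  ] yaw 12.6 tilt [ 0.0014 -0.001 ] F [-2.68 -1.45  9.6 ] w 0.38 q [-0.12  0.43 -0.46  2.06  0.29  0.72 -2.12]
```

```bash
for i in 1 ; do python3 -m jog '[[0,0,0.6,0,0,0,20],[0,0,0.6,0,0,0,20]]' | egrep 'pos|force'
python3 -m jog '[[0,0,0.6,0,0,0,20],[0,0,0.6,0,0,0,20]]'| egrep 'pos|force'
python3 -m jog '[[0,0,0.6,0,0,0,20],[0,0,0.6,0,0,0,20]]'| egrep 'pos|force'
python3 -m jog '[[0,0,0.5,0,0,0,20],[0,0,0.5,0,0,0,20]]'| egrep 'pos|force'; done
```

```text
ee_pos: [0.4856, 0.1934, 0.0696]
force: [-2.3, -1.1, 7.3]
ee_pos: [0.4856, 0.1934, 0.0691]
force: [-2.0, -1.1, 8.0]
ee_pos: [0.4857, 0.1934, 0.0687]
force: [-2.1, -0.6, 7.3]
ee_pos: [0.4856, 0.1934, 0.0684]
force: [-1.8, -1.0, 7.3]
```

```bash
python3 -m jog '[[0,0,0.7,0,0,0,20],[0,0,0.7,0,0,0,20]]' | egrep 'pos|force'
python3 -m jog '[[0,0,0.7,0,0,0,20],[0,0,0.7,0,0,0,20]]'| egrep 'pos|force'
python3 -m jog '[[0,0,0.7,0,0,0,20],[0,0,0.7,0,0,0,20]]'| egrep 'pos|force'
```

```text
ee_pos: [0.4856, 0.1934, 0.0679]
force: [-3.1, -1.0, 6.8]
ee_pos: [0.4857, 0.1934, 0.0673]
force: [-1.4, -0.8, 5.8]
ee_pos: [0.4857, 0.1934, 0.0667]
force: [-2.3, -0.6, 6.1]
```

```bash
python3 -m jog '[[0,0,0.6,0,0,0,20],[0,0,0.6,0,0,0,20]]' | egrep 'pos|force'
python3 -m jog '[[0,0,0.5,0,0,0,20],[0,0,0.5,0,0,0,20]]'| egrep 'pos|force'
python3 -m jog '[[0,0,0.5,0,0,0,20],[0,0,0.5,0,0,0,20]]'| egrep 'pos|force'
```

```text
ee_pos: [0.4857, 0.1934, 0.0662]
force: [-2.1, -1.1, 6.3]
ee_pos: [0.4857, 0.1934, 0.0659]
force: [-1.3, -0.2, 6.9]
ee_pos: [0.4858, 0.1934, 0.0657]
force: [-4.0, -1.6, 12.4]
```

```bash
python3 -m jog '[[0,0,0.4,0,0,0,20],[0,0,0.4,0,0,0,20]]' | egrep 'pos|force'
```

```text
ee_pos: [0.4858, 0.1934, 0.0657]
force: [-4.1, -1.5, 12.7]
```

```bash
python3 -m jog '[[0,0,0.4,0,0,0,20],[0,0,0.4,0,0,0,20]]' | egrep 'pos|force'
```

```text
ee_pos: [0.4858, 0.1934, 0.0657]
force: [-3.8, -1.8, 12.3]
```

```bash
python3 -m jog '[[0,0,0.7,0,0,0,20],[0,0,0.7,0,0,0,20]]' | egrep 'pos|force'
```

```text
ee_pos: [0.4858, 0.1935, 0.0655]
force: [-4.1, -2.0, 14.9]
```

At 14.9 N it is home on the stop. I'll release and rise.

```bash
python3 -m jog '[[0,0,0.5,0,0,0,48],[0,0,0.5,0,0,0,48],[0,0,0,0,0,0,48],[0,0,0,0,0,0,48]]'
python3 -c "
from h import *
st()"
python3 -m jog '[[0,0,-5,0,0,0,48],[0,0,-15,0,0,0,48],[0,0,-35,0,0,0,48],[0,0,-70,0,0,0,48],[0,0,-110,0,0,0,48],[0,0,-150,0,0,0,60],[0,0,-180,0,0,0,85]]'
python3 - <<'E'
from h import *
st(); im,d=snap('wrist','w6');  target(0.430,0.130,0.28,np.radians(12.6))
E
```

```text
time_s: 13.5
ee_pos: [0.4858, 0.1935, 0.0654]
eef_rot: [[0.976, 0.218, 0.003], [0.218, -0.976, -0.003], [0.002, 0.004, -1.0]]
force: [0.5, -0.1, -0.3]
gripper_width: 0.561
13.5 p [0.4858 0.1935 0.0654] yaw 12.6 tilt [ 0.0029 -0.0031] F [ 0.47 -0.12 -0.29] w 0.561 q [-0.12  0.44 -0.46  2.06  0.3   0.71 -2.13]
time_s: 14.2
ee_pos: [0.4853, 0.1944, 0.2489]
eef_rot: [[0.976, 0.219, 0.005], [0.219, -0.976, -0.002], [0.005, 0.003, -1.0]]
force: [-0.5, -0.0, 0.8]
gripper_width: 0.853
14.2 p [0.4853 0.1944 0.2489] yaw 12.62 tilt [ 0.0052 -0.0021] F [-0.53 -0.04  0.8 ] w 0.853 q [-0.04  0.2  -0.53  1.9   0.12  1.07 -1.97]
row [-69.5  51.4 -27.6] [ 0.0027 -0.0095  0.0003]
```

View pics/w6.png

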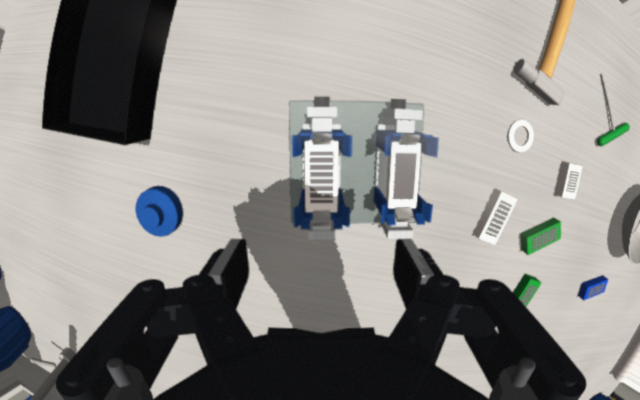

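The ribbed cassette sits in the left shaft at (321,172). Next I'll check its height and pose.

Run:
```python
from h import *
s=robot.get_state(); im=cv2.imread('pics/w6.png'); d=np.load('pics/w6.npy')
for u,v in [(321,142),(321,160),(321,172),(321,185),(321,204),(308,172),(335,172)]: print((u,v),(wdep(u,v,d[v,u],s)*1000).round(1))
cv2.imwrite('pics/w6c.png',cv2.resize(im[90:245,280:440],None,fx=3.7,fy=3.7,interpolation=cv2.INTER_CUBIC))
target(0.470,-0.0744,0.20,np.radians(-8))
```

```text
(321, 142) [523.1 203.7  98.6]
(321, 160) [504.4 199.4  89.8]
(321, 172) [492.5 196.8  90.7]
(321, 185) [478.9 193.7  89. ]
(321, 204) [458.6 189.1  87.9]
(308, 172) [489.6 209.6  90.3]
(335, 172) [495.3 182.8  89.1]
row [-75.8 259.3  52.9] [ 0.001  -0.0099  0.3599]
```

View pics/w6c.png

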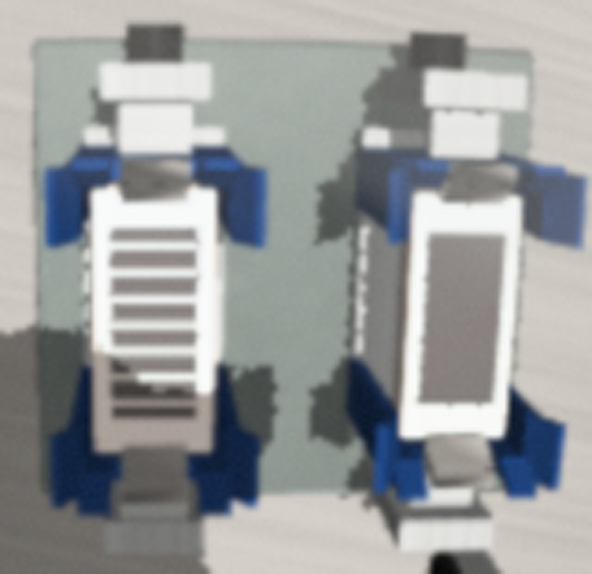

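```bash
python3 -m jog '[[0,0,0,0,-0.0095,0,85],[0,0,0,0,-0.0095,0,85],[0,0,0,0,-0.0095,0,85]]' | egrep pos
python3 - <<'E'
from h import *
s=robot.get_state(); st(); im,d=snap('wrist','w7')
cv2.imwrite('pics/w7c.png',cv2.resize(im[90:245,280:440],None,fx=3.7,fy=3.7,interpolation=cv2.INTER_CUBIC))
def med(u,v,r=3): return np.median([wdep(a,b,d[b,a],s)[2]*1000 for a in range(u-r,u+r+1) for b in range(v-r,v+r+1)]).round(1)
for n,c in dict(Lf=(321,148),L1=(321,160),L2=(321,172),L3=(321,185),L4=(321,200),R1=(404,160),R2=(404,172),R3=(404,185),plate=(362,172),counter=(250,130)).items(): print(n,med(*c))
target(0.470,-0.0744,0.20,np.radians(-8))
E
```

```text
ee_pos: [0.4865, 0.1951, 0.2522]
14.55 p [0.4865 0.1951 0.2522] yaw 12.62 tilt [-0.0005 -0.0029] F [ 0.56 -0.38 -0.09] w 0.996 q [-0.04  0.2  -0.53  1.89  0.12  1.08 -1.96]
Lf 84.9
L1 85.5
L2 85.5
L3 85.3
L4 85.5
R1 74.3
R2 74.3
R3 74.2
plate 11.0
counter 0.7
row [-74.8 259.2  52.8] [0.003  0.0011 0.36  ]
```

View pics/w7c.png

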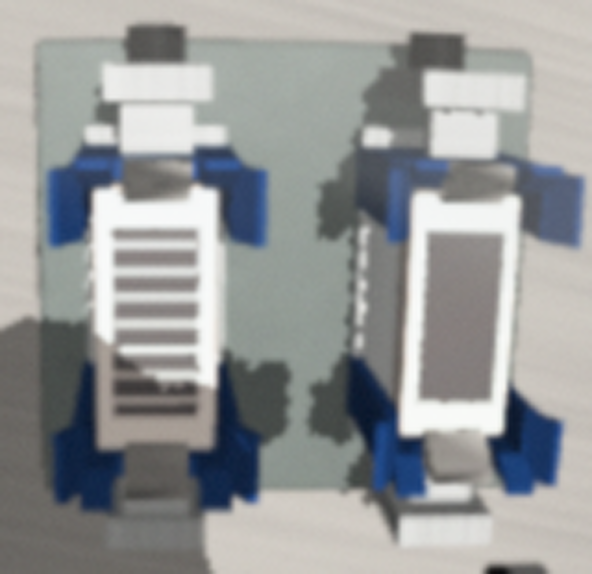

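The first cassette is home and flat, with its underside at about 62.6 mm. Next is cassette A.

```bash
python3 -m jog '[[-10,35,0,0,0,0.05,85],[-24,80,0,0,0,0.12,85],[-38,125,0,0,0,0.2,85],[-52,170,10,0,0,0.26,85],[-66,215,30,0,0,0.33,85],[-75,257,50,0.003,0.001,0.36,85],[-75,259,52,0.003,0.001,0.36,85],[-75,259,52,0.003,0.001,0.36,85]]' | egrep pos
python3 -m jog '[[0,0,0,0,0,0,85],[0,0,0,0,0,0,85]]' | egrep pos
python3 - <<'E'
from h import *
import pickle
s=robot.get_state(); st(); im,d=snap('wrist','w8'); pickle.dump(s,open('pics/w8.pkl','wb'))
cv2.imwrite('pics/w8c.png',cv2.resize(im[100:250,240:400],None,fx=3.8,fy=3.8,interpolation=cv2.INTER_CUBIC))
E
```

```text
ee_pos: [0.4688, -0.075, 0.1994]
ee_pos: [0.469, -0.074, 0.1994]
15.6 p [ 0.469  -0.074   0.1994] yaw -8.01 tilt [-0.0031  0.0007] F [0.03 0.04 0.27] w 0.994 q [ 0.3   0.15 -0.3   2.06  0.05  0.94 -1.74]
```

View pics/w8.png

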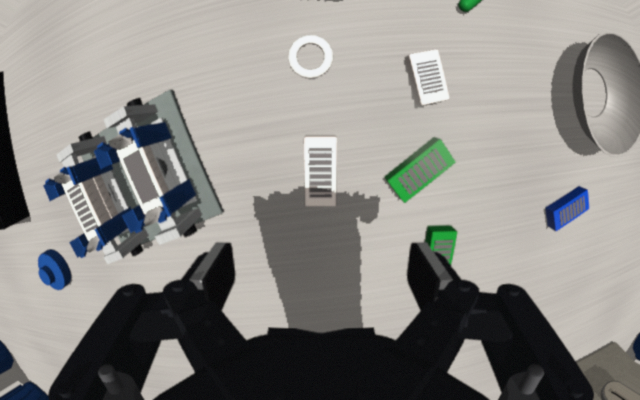

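View pics/w8c.png

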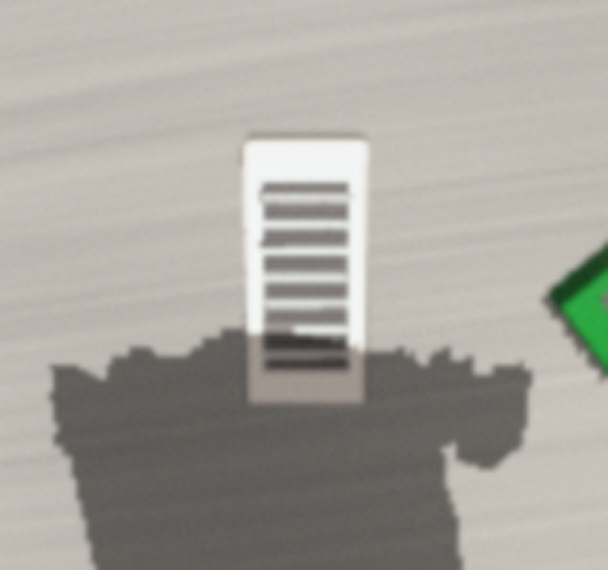

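Run:
```python
from h import *
import pickle
s=pickle.load(open('pics/w8.pkl','rb'));R=s['eef_rot']
T=lambda x,y: ((wpt(240+(x+.5)/3.8-.5,100+(y+.5)/3.8-.5,.022,s)))
P=np.array([T(244,141),T(368,141),T(364,403),T(248,403)]); c=P.mean(0); print(P.round(4),c)
print(((P-s['ee_pos'])@R*1000).round(1))
e=(P[0]+P[1]-P[2]-P[3])/2; y=np.arctan2(e[1],e[0]); print(np.degrees(y),np.linalg.norm(e))
# B pick: wrist measured (.441,-.2956)->true approx tool -0.7..; apply +0.7 tool y, cassette x measured-> shift
target(c[0],c[1]-0.0007,0.005,y)
g=wpt(387,190,.022,s); print('green',((g-s['ee_pos'])@R*1000).round(1))
```

```text
[[ 0.5088 -0.0609  0.022 ]
 [ 0.5041 -0.0944  0.022 ]
 [ 0.4296 -0.0837  0.022 ]
 [ 0.4342 -0.0506  0.022 ]] [ 0.46918653 -0.07239141  0.022     ]
[[ 38.2 -18.5 177.3]
 [ 38.2  15.4 177.3]
 [-37.1  15.2 177.5]
 [-37.1 -18.2 177.5]]
-7.9924853184207585 0.07526733046384179
row [  0.6  -0.9 194.6] [-0.0002  0.0028 -0.0003]
green [-19.1  71.5 177.4]
```

```bash
python3 -m jog '[[0.6,-0.9,45,0,0.0028,0,75],[0.6,-0.9,90,0,0.0028,0,65],[0.6,-0.9,135,0,0.0028,0,60],[0.6,-0.9,165,0,0.0028,0,60],[0.6,-0.9,185,0,0.0028,0,60],[0.6,-0.9,192.5,0,0.0028,0,55],[0.6,-0.9,192.5,0,0.0028,0,50]]' | egrep 'pos|for|wid'
python3 -m jog '[[0,0,0,0,0,0,45],[0,0,0,0,0,0,38],[0,0,0,0,0,0,25],[0,0,0,0,0,0,20],[0,0,0,0,0,0,20],[0,0,0,0,0,0,20]]' | egrep 'pos|for|wid'
python3 -m jog '[[0,0,-20,0,0,0,20],[0,0,-60,0,0,0,20],[0,0,-110,0,0,0,20],[0,0,-160,0,0,0,20],[0,0,-180,0,0,0,20],[0,0,-190,0,0,0,20],[0,0,-190,0,0,0,20]]'| egrep 'pos|for|wid'
python3 - <<'E'
from h import *
import pickle
s=robot.get_state(); st(); im,d=snap('wrist','w9'); pickle.dump(s,open('pics/w9.pkl','wb'))
cv2.imwrite('pics/w9c.png',cv2.resize(im[165:340,265:375],None,fx=3.4,fy=3.4,interpolation=cv2.INTER_CUBIC))
target(0.5045,0.1058,0.28,np.radians(12.6))
E
```

```text
ee_pos: [0.4691, -0.0725, 0.0067]
force: [-0.5, 0.0, 0.4]
gripper_width: 0.588
ee_pos: [0.4699, -0.0724, 0.008]
force: [-2.8, 1.1, 12.1]
gripper_width: 0.379
ee_pos: [0.4701, -0.0726, 0.1991]
force: [0.6, -0.2, -1.6]
gripper_width: 0.374
17.65 p [ 0.4701 -0.0726  0.1991] yaw -7.97 tilt [ 0.0034 -0.0003] F [ 0.6  -0.23 -1.56] w 0.374 q [ 0.31  0.15 -0.32  2.06  0.06  0.93 -1.75]
row [  10.  -181.5  -82.2] [ 0.     -0.0013 -0.3588]
```

View pics/w9c.png

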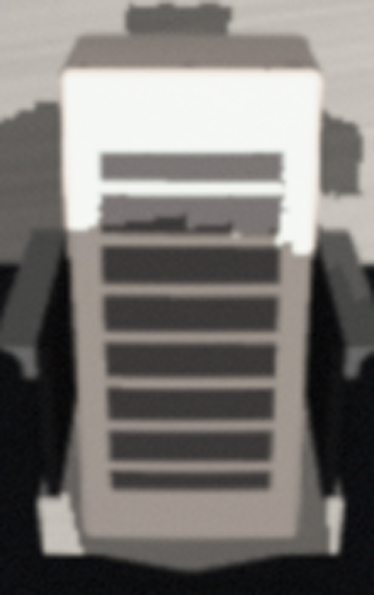

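Run:
```python
from h import *
import pickle
s=pickle.load(open('pics/w9.pkl','rb'));R=s['eef_rot'];d=np.load('pics/w9.npy')
px=lambda x,y:(265+(x+.5)/3.4-.5,165+(y+.5)/3.4-.5)
for c in [(62,70),(322,70),(82,537),(300,537)]:
    print(((wpt(*px(*c),.2131,s)-s['ee_pos'])@R*1000).round(1))
for u,v in [(320,200),(320,262),(320,312)]: print(((wdep(u,v,d[v,u],s)-s['ee_pos'])@R*1000).round(1))
```

```text
[ 36.8 -17.4 -13.9]
[ 36.8  15.9 -13.9]
[-38.7 -17.9 -14.1]
[-38.6  16.3 -14.1]
[ 30.3  -1.3 -14.4]
[ -0.1  -1.3 -15.2]
[-29.8  -1.3 -15.6]
```

```bash
python3 -m jog '[[2,-35,0,0,0,-0.07,20],[4,-80,0,0,0,-0.16,20],[7,-125,0,0,0,-0.25,20],[9,-165,0,0,0,-0.33,20],[10,-181.5,10,0,-0.001,-0.359,20],[10,-181.5,30,0,-0.001,-0.359,20],[10,-181.5,50,0,-0.001,-0.359,20],[10,-181.5,50,0,-0.001,-0.359,20]]'| egrep 'pos|for|wid'
python3 - <<'E'
from h import *
import pickle
target(0.5045,0.1053,0.15,np.radians(12.6))
E
```

```text
ee_pos: [0.5023, 0.1049, 0.1439]
force: [-0.2, 0.2, -0.3]
gripper_width: 0.38
row [ 2.2  0.1 -6.1] [-0.0003  0.0063  0.    ]
```

```bash
python3 -m jog '[[2.2,0.1,0,0,0.0063,0,20],[2.2,0.1,0,0,0.0063,0,20],[2.2,0.1,0,0,0.0063,0,20]]'| egrep 'pos|for|wid'
python3 - <<'E'
from h import *
import pickle
s=robot.get_state(); st(); im,d=snap('wrist','w10'); pickle.dump(s,open('pics/w10.pkl','wb'))
cv2.imwrite('pics/w10c.png',cv2.resize(im[90:340,200:440],None,fx=2.4,fy=2.4,interpolation=cv2.INTER_CUBIC))
target(0.5045,0.1053,0.117,np.radians(12.6))
E
```

```text
ee_pos: [0.5047, 0.1051, 0.1444]
force: [0.6, 0.0, 0.4]
gripper_width: 0.378
18.8 p [0.5047 0.1051 0.1444] yaw 12.57 tilt [0.0005 0.0003] F [0.59 0.03 0.43] w 0.378 q [ 0.06  0.3  -0.46  2.02  0.18  0.85 -1.85]
row [-0.3 -0.1 27.5] [-0.0002 -0.0009 -0.0003]
```

View pics/w10c.png

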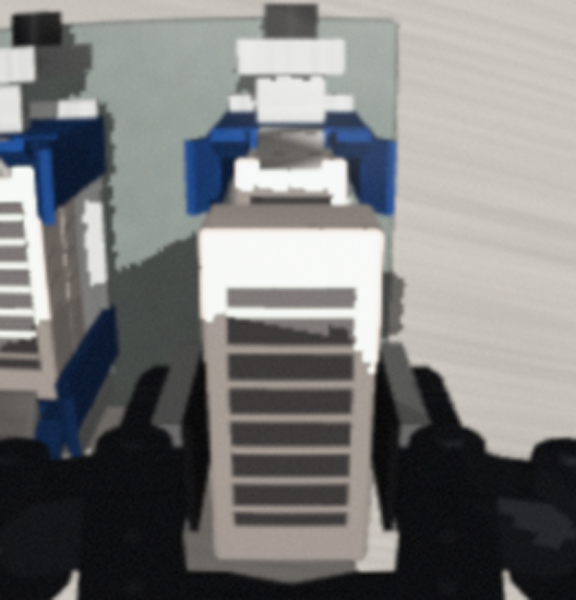

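The cassette and rim are both centred at about 291 in the crop, so I'll descend.

```bash
python3 -m jog '[[-0.3,0,8,0,-0.001,0,20],[-0.3,0,18,0,-0.001,0,20],[-0.3,0,26,0,-0.001,0,20],[-0.3,0,30,0,-0.001,0,20],[-0.3,0,33,0,-0.001,0,20],[-0.3,0,36,0,-0.001,0,20],[-0.3,0,39,0,-0.001,0,20],[-0.3,0,42,0,-0.001,0,20]]'| egrep 'pos|for|wid'
python3 -m jog '[[0,0,1.5,0,0,0,20],[0,0,3,0,0,0,20],[0,0,4.5,0,0,0,20],[0,0,6,0,0,0,20],[0,0,7,0,0,0,20]]'| egrep 'pos|for|wid'
python3 -c "
from h import *
st()"
```

```text
ee_pos: [0.5047, 0.1052, 0.1024]
force: [-0.5, 0.2, -0.7]
gripper_width: 0.381
ee_pos: [0.5046, 0.1052, 0.0953]
force: [0.3, -0.0, -0.4]
gripper_width: 0.381
20.15 p [0.5046 0.1052 0.0953] yaw 12.58 tilt [0.0001 0.0002] F [ 0.26 -0.01 -0.37] w 0.381 q [ 0.04  0.38 -0.44  2.06  0.23  0.75 -1.89]
```

```bash
python3 -m jog '[[0,0,1,0,0,0,20],[0,0,2,0,0,0,20],[0,0,3,0,0,0,20],[0,0,4,0,0,0,20],[0,0,5,0,0,0,20],[0,0,6,0,0,0,20]]'| egrep 'pos|for'
python3 -m jog '[[0,0,1,0,0,0,20],[0,0,2,0,0,0,20],[0,0,3,0,0,0,20],[0,0,4,0,0,0,20],[0,0,5,0,0,0,20],[0,0,6,0,0,0,20]]'| egrep 'pos|for'
```

```text
ee_pos: [0.5048, 0.1052, 0.0894]
force: [-0.1, -1.3, 4.2]
ee_pos: [0.5047, 0.1052, 0.0832]
force: [0.3, 0.3, 2.8]
```

```bash
python3 -m jog '[[0,0,1,0,0,0,20],[0,0,2,0,0,0,20],[0,0,3,0,0,0,20],[0,0,4,0,0,0,20],[0,0,5,0,0,0,20],[0,0,6,0,0,0,20]]'| egrep 'pos|for'
python3 -m jog '[[0,0,1,0,0,0,20],[0,0,2,0,0,0,20],[0,0,3,0,0,0,20],[0,0,4,0,0,0,20],[0,0,5,0,0,0,20],[0,0,6,0,0,0,20]]'| egrep 'pos|for'
```

```text
ee_pos: [0.5048, 0.1052, 0.0773]
force: [-2.1, -0.5, 7.6]
ee_pos: [0.5048, 0.1053, 0.0715]
force: [-2.6, 0.2, 8.5]
```

```bash
python3 -m jog '[[0,0,1,0,0,0,20],[0,0,2,0,0,0,20],[0,0,3,0,0,0,20],[0,0,4,0,0,0,20],[0,0,5,0,0,0,20]]'| egrep 'pos|for'
python3 -m jog '[[0,0,1,0,0,0,20],[0,0,2,0,0,0,20],[0,0,3,0,0,0,20]]'| egrep 'pos|for'
python3 -m jog '[[0,0,0.7,0,0,0,20],[0,0,1.2,0,0,0,20]]'| egrep 'pos|for'
python3 -m jog '[[0,0,0.7,0,0,0,20],[0,0,0.7,0,0,0,20]]'| egrep 'pos|for'
```

```text
ee_pos: [0.5049, 0.1053, 0.0667]
force: [-3.1, -1.1, 9.2]
ee_pos: [0.5049, 0.1053, 0.0639]
force: [-2.2, -1.5, 9.6]
ee_pos: [0.5049, 0.1053, 0.0629]
force: [-2.8, -1.1, 8.9]
ee_pos: [0.5049, 0.1053, 0.0623]
force: [-2.4, -1.1, 6.8]
```

```bash
python3 -m jog '[[0,0,0.7,0,0,0,20],[0,0,1.2,0,0,0,20]]'| egrep 'pos|for'
python3 -m jog '[[0,0,0.7,0,0,0,20],[0,0,0.7,0,0,0,20]]'| egrep 'pos|for'
python3 -m jog '[[0,0,0.6,0,0,0,20],[0,0,0.6,0,0,0,20]]'| egrep 'pos|for'
```

```text
ee_pos: [0.5049, 0.1053, 0.0613]
force: [-3.0, -0.4, 9.2]
ee_pos: [0.5049, 0.1053, 0.0608]
force: [-2.8, -0.6, 7.8]
ee_pos: [0.505, 0.1054, 0.0603]
force: [-1.7, -0.7, 3.2]
```

```bash
python3 -m jog '[[0,0,0.6,0,0,0,20],[0,0,0.6,0,0,0,20]]'| egrep 'pos|for'
python3 -m jog '[[0,0,0.6,0,0,0,20],[0,0,0.6,0,0,0,20]]'| egrep 'pos|for'
```

```text
ee_pos: [0.505, 0.1053, 0.0597]
force: [-2.0, -0.2, 7.0]
ee_pos: [0.505, 0.1053, 0.0592]
force: [-2.2, -0.5, 6.6]
```

```bash
python3 -m jog '[[0,0,0.5,0,0,0,20],[0,0,0.5,0,0,0,20]]'| egrep 'pos|for'
python3 -m jog '[[0,0,0.5,0,0,0,20],[0,0,0.5,0,0,0,20]]'| egrep 'pos|for'
```

```text
ee_pos: [0.505, 0.1053, 0.0587]
force: [-1.7, -0.2, 7.9]
ee_pos: [0.505, 0.1053, 0.0585]
force: [-4.3, -1.5, 13.0]
```

```bash
python3 -m jog '[[0,0,0.5,0,0,0,20],[0,0,0.5,0,0,0,20]]'| egrep 'pos|for'
```

```text
ee_pos: [0.505, 0.1053, 0.0583]
force: [-3.6, -0.3, 14.2]
```

The force is 14.2 N at the stop, just after the snap, so it's home. I'll release and check.

```bash
python3 -m jog '[[0,0,0.5,0,0,0,48],[0,0,0.5,0,0,0,48],[0,0,0,0,0,0,48],[0,0,0,0,0,0,48]]'| egrep 'pos|for|wid'
python3 -m jog '[[0,0,-5,0,0,0,48],[0,0,-15,0,0,0,48],[0,0,-35,0,0,0,48],[0,0,-70,0,0,0,48],[0,0,-110,0,0,0,48],[0,0,-150,0,0,0,60],[0,0,-185,0,0,0,85],[0,0,-185,0,0,0,85]]'| egrep 'pos|for|wid'
python3 -m jog '[[0,0,0,0,0,0,85],[0,0,0,0,0,0,85],[0,0,0,0,0,0,85]]' | egrep pos
python3 - <<'E'
from h import *
s=robot.get_state(); st(); im,d=snap('wrist','w11')
snap('top','top9');snap('scene','scene9')
E
```

```text
ee_pos: [0.505, 0.1053, 0.0582]
force: [1.0, 0.6, 0.0]
gripper_width: 0.563
ee_pos: [0.5066, 0.1064, 0.2487]
force: [-0.4, -0.6, -0.7]
gripper_width: 0.99
ee_pos: [0.5062, 0.1063, 0.2481]
26.85 p [0.5062 0.1063 0.2481] yaw 12.57 tilt [ 0.0079 -0.0001] F [ 0.65  0.33 -0.11] w 0.997 q [ 0.1   0.18 -0.48  1.92  0.1   1.06 -1.78]
```

View pics/w11.png

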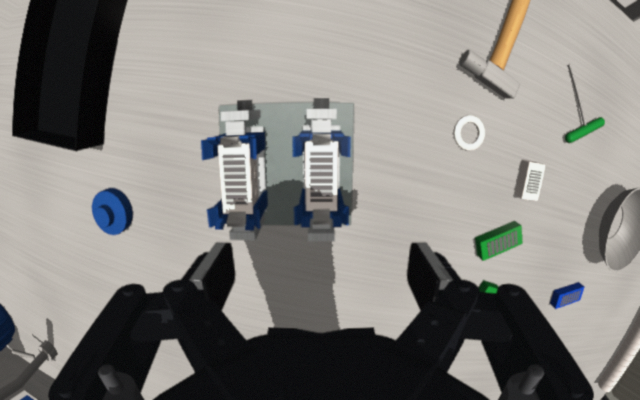

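View pics/top9.png

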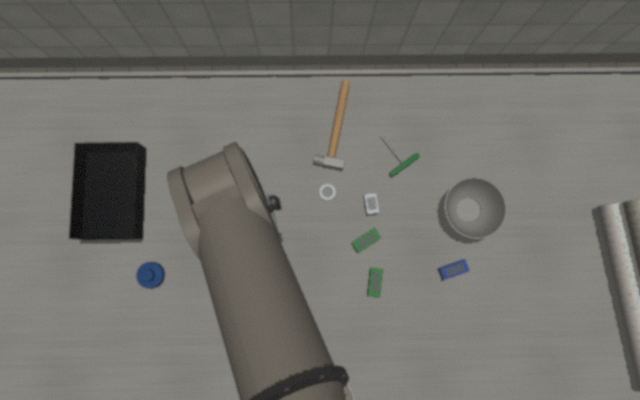

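The ribbed cassettes are in both shafts at (236,175) and (321,175), and the bystanders are where they were. Now the heights.

Run:
```python
from h import *
s=robot.get_state(); d=np.load('pics/w11.npy'); im=cv2.imread('pics/w11.png')
def med(u,v,r=3): return np.median([wdep(a,b,d[b,a],s)[2]*1000 for a in range(u-r,u+r+1) for b in range(v-r,v+r+1)]).round(1)
for n,c in dict(L1=(236,160),L2=(236,175),L3=(236,192),R1=(321,155),R2=(321,172),R3=(321,185),R4=(321,198),plate=(280,140),counter=(170,130)).items(): print(n,med(*c))
cv2.imwrite('pics/w11c.png',cv2.resize(im[90:245,195:365],None,fx=3.7,fy=3.7,interpolation=cv2.INTER_CUBIC))
```

```text
L1 85.4
L2 84.9
L3 85.2
R1 75.5
R2 75.2
R3 75.3
R4 75.2
plate 10.8
counter 1.0
```

View pics/w11c.png

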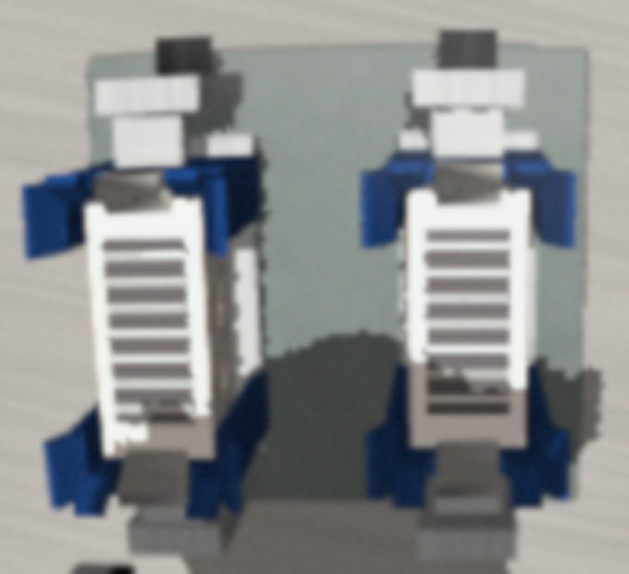

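```bash
python3 -c "
from h import *
st(); print(robot.close_job())"
```

```text
27.0 p [0.5063 0.1063 0.248 ] yaw 12.57 tilt [ 0.0076 -0.    ] F [-0.08  1.28 -0.57] w 0.994 q [ 0.1   0.18 -0.48  1.92  0.1   1.06 -1.78]
the job is handed in; nothing more can be done
None
```

Both long cassettes are loaded, one in each shaft, and the job is handed in at 27 s of the 66 s allowed. No verdict is reported.

| | Left shaft | Right shaft |
|---|---|---|
| Shaft height setting h (measured before pushing) | about 16.5 mm | about 6.5 mm |
| Force at the stop, where I let go | 14.9 N | 14.2 N |
| Final underside height above the counter | about 62 mm | about 52.5 mm |

- **Pushing in:** Each cassette went down by feel at 8–10 N. The force dropped at the snap and rose sharply at the stop, and no reading during the pushes passed 15 N.
- **Final check:** Wrist depth readings show both cassettes level to about 0.5 mm along their length. In the last picture the catches overlap both ends of each. The gripper is open and clear above.
- **Bystanders:** The last top view shows the short cassette and the other bystanders where they were at the start. I compared these by eye rather than measuring them.
- **Disagreements:**
  - The top camera placed things about 3–4 mm from the wrist camera; I used the wrist camera.
  - The first wrist depth reading after loading the left shaft was about 5 mm too high, because the arm was still moving. Repeated at rest, it agreed.
  - The force rose to about 12 N while gripping each cassette on the counter, probably because the pads swing forward as they close.
  - Sideways force in the shafts reached about 4 N.

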